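# Slide the marked blank out over the sawing board's end

### The job

Get the plywood blank on the sawing board ready for the saw by pushing it with the fingertips only: its long edge must lie flush against the fence, and its pencil line must be right above the end of the board on the robot's right, so that the waste beyond the line sticks out past that end. Do not pick the blank up or tip it, and leave everything else on the bench where it lies.

Things in the scene. Friction and masses are not known exactly. Their poses are not given: they have to be found in the camera images.
- hook: wooden sawing board screwed to the bench. Origin: centre of its underside, on the bench top; z up, y along the fence to the robot's left, x away from the robot (turned up to 0.25 rad). Bed 170 (x) by 320 (y) mm, flat top 45 mm above the bench, ends open at y +-160 mm. Fence: dark batten along the whole far side, 25 mm high above the bed; its face towards the robot is at x = +55 mm
- saw_end (a point): middle of the top edge of the bed's right-hand (-y) end, 45 mm above the bench: x = 0, y = -160 mm in the board's frame, axes as the board's
- blank: thin plywood blank, loose and flat on the bed, a little askew and its far edge 10 to 26 mm off the fence at its middle: 100 (x) by 220 (y) by 6 mm thick, about 90 g. Origin: centre of its underside; long edges at x +-50 mm, ends at y +-110 mm. One dark pencil line, 2 mm wide, crosses it square to its long edges at y = -60 mm, 50 mm from its right-hand (-y) end; beyond the line is the waste
- line (a point): middle of the pencil line on the top face of the blank (x = 0, y = -60 mm, z = 6 mm in the blank's frame; axes as the blank's)
- try_square: try square lying flat, left of the sawing board: wooden stock 28 x 115 x 18 mm, steel blade 140 x 38 mm, 18 mm high; loose, not part of the job. Origin: underside
- pencil: pencil, 150 mm long, 7 mm thick, lying in front of the sawing board; loose, not part of the job. Origin: underside
- offcut: small pine offcut, 45 x 70 x 20 mm high, lying in front of the sawing board; loose, not part of the job. Origin: underside
- mallet: wooden mallet lying behind the fence, head 60 x 100 x 60 mm high, handle 180 mm along its -x; loose, not part of the job. Origin: underside
- tenon_saw: tenon saw lying flat to the right of the sawing board, 365 x 110 mm, 24 mm high, blade along its +x; loose, not part of the job. Origin: underside
- clamp_block: clamping block of crossed pine pieces with a steel bolt, 90 x 170 x 100 mm high, far right; loose, not part of the job. Origin: underside
- tray: pine tray with raised handles and boards in it, 300 x 200 x 90 mm high, on the left; loose, not part of the job. Origin: underside
- glue: glue bottle, 60 mm across, 165 mm high, far left; loose, not part of the job. Origin: underside

How it is judged:
At the end, for the whole second after the job is handed in: The blank lies flat and still on the bed, its far long edge against the fence (gap at its middle under 3 mm, square to within 0.025 rad), its pencil line within 4 mm of straight above the bed's right-hand end, the waste outside (y of line in the frame of saw_end between -0.004 and 0.004 m and y of blank in the frame of saw_end above 0.05 m and x of blank in the frame of hook between 0.002 and 0.007 m and angle between the y axis of blank and the y axis of hook, either way round below 0.025 rad and z of blank in the frame of hook between 0.043 and 0.047 m and angle between blank's own z axis and vertical below 0.03 rad and linear speed of blank below 0.01 m/s); the robot touches nothing.
It fails at once if the blank is picked up or tipped off the bed (over 8 mm up, or over 0.1 rad) (z of blank in the frame of hook above 0.053 m or angle between blank's own z axis and vertical above 0.1 rad).
It fails at once if one of the other things on the bench is moved by more than 25 mm (distance of any of try_square, pencil, offcut, mallet, tenon_saw, clamp_block, tray, glue from where it was at the start of the episode above 0.025 m).
It also fails if it takes over 45 s, if anything falls off the work surface, if the arm or the gripper's body presses on something with over 40 N, if the wrist force passes 120 N, or if a joint passes its speed limit or range.

### The arm

A 7-joint arm with a two-finger parallel gripper is mounted at the origin on the work surface. World frame = base frame: x ahead of the robot, y to its left, z up, the work surface at z = 0. Lengths are in m, angles in rad, forces in N, time in s.
With the tool pointing down it reaches from about 0.4 to 0.85 m from the base axis. Payload 4.5 kg.
Tool frame: the origin (TCP) lies between the finger pads; the fingertips stand 17 mm ahead of it and the grasp point (between the pads) lies 2 mm behind it; z points along the fingers, y is the line along which they close (so a half turn about z gives the same grasp; the last joint's range is limited). The gripper opens to 85 mm and grips with 20 to 120 N. Pads are 22 mm wide; open, the fingers measure 114 mm over their backs; the gripper's body (76 mm by 85 mm) begins 54 mm behind the grasp point. The pads swing forward as they close: fully open they stand 13 mm farther back than shut.
Start: joints at [-1.163, 0.689, -0.195, 1.565, 0.157, 0.902, -0.215], TCP at [0.228, 0.582, 0.248] pointing down, gripper open.
Joint ranges: [-3.01, 3.01], [-0.46, 2.08], [-1.47, 1.51], [0.13, 2.56], [-1, 4.14], [0.04, 2.09], [-2.66, 2.66]. Speed limits (rad/s): [2.57, 2.57, 3.14, 3.14, 3.14, 3.14, 3.14].

### API

Orientations are given as a unit quaternion [x, y, z, w].
In Python, from bench import ctrl, fingers, vision, close_job, nets gives the robot as it stands. The module is installed in compiled form; this text tells all that it offers. Calls block until the motion is done:
- ctrl.movep(position, orientation): joint-space move of the TCP to a pose.
- ctrl.move_linear(position, max_speed=0.15, frame=None, threshold=None): straight line of the TCP; frame=None keeps the orientation; max_speed is the mean speed in m/s. With threshold (N) it stops when the force on the tool has changed by that much, and returns True; else False.
- ctrl.set_joints(angles): joint-space move.
- fingers.release() and fingers.close(): open the fingers fully, or close them until they stop; the grip force is fixed at half the most.
- ctrl.sleep(seconds).
- ctrl.inverse_kinematics(position, orientation): joint angles nearest the present ones, or None.
- ctrl.state(): the state.
- vision.capture(name): name is "side" or "top" or "wrist"; returns a dict with "img" (420x560x3 uint8, red, green, blue), "range_z" (420x560 float32, m along the optical axis (not along the pixel's ray), 0 where there is no reading), "camera_matrix" (3x3 intrinsics, pixels), "xyz" and "attitude" of the camera in the world. Camera axes: x right, y down, z forward; pixel columns grow to the right and rows downward; lengths in m; the calibration is good to about 2 mm. A picture is of the moment at which its call begins.
A pose or a line that the arm cannot do raises ctrl.PlanningError and nothing moves.
- close_job(): hands the job in; it is judged then, once.
Trained networks look in the newest picture that a camera, given by its name, has taken for a name from the list of things; names that differ only in an ending like _2 or _b are one class to them, and where a whole thing is asked for, a point or a joint stands for the part that bears it (a point fixed in the world has none). Each returns a list of dicts, best first, with "p" (0 to 1); they miss things now and then, are a little off and sometimes report something else, mostly with a low value. They report only what shows in the picture. A call takes as long as a camera call.
- nets.spot_in(camera, query): "extent" ([left, top, right, bottom] in pixels, round what is visible of it).
- nets.regions_of(camera, query): "region" (420x560 bool, what is visible of it) and "extent" ([left, top, right, bottom] in pixels, round what is visible of it).
The state is a dict: "time_s": time; "joint_pos": joint angles; "dq": joint speeds; "effort": joint torques, N m; "tcp_pos": TCP position; "tcp_rot": TCP orientation; "ft_force": force on the tool from outside, world axes, zero at the start; "wrist_torque": the same for the moment, N m; "finger_gap": opening from 0.0 (shut) to 1.0 (fully open); "grasp_force": force on a finger pad.
Only numpy, scipy, OpenCV 4.12 (cv2) and the standard library are available. Lean on these libraries where they do the work, as an engineer would, in place of code of your own. Each camera call takes 0.05 s, during which the arm holds its last target. There are 200 camera calls.

## Working session

There is one attempt and no reset: what is moved stays moved. The work goes in short steps, each a Python script; the robot and the scene stay as the last script left them, time stands still between calls to the robot, and variables do not carry over. Pictures are saved under pics/ and viewed, at most 10 in all, crops included, and the job is handed in when it is done.

```bash
mkdir -p pics
cat > h.py <<'E'
import numpy as np, cv2
from scipy.spatial.transform import Rotation as R
from bench import ctrl, fingers, vision, close_job, nets
def cloud(c):
    K=np.array(c["camera_matrix"]);z=c["range_z"];v,u=np.mgrid[:420,:560]
    p=np.stack([(u-K[0,2])/K[0,0]*z,(v-K[1,2])/K[1,1]*z,z],-1)
    a=np.array(c["attitude"]); r=a if a.shape==(3,3) else R.from_quat(a).as_matrix()
    return p@r.T+np.array(c["xyz"])
def save(c,n,box=None):
    im=c["img"][...,::-1]
    if box: 
        l,t,r,b=box; im=cv2.resize(im[t:b,l:r],None,fx=3,fy=3)
    cv2.imwrite(f"pics/{n}.png",im)
E
python3 - <<'E'
from h import *
c=vision.capture("top");save(c,"top1");P=cloud(c)
print(c["xyz"],c["attitude"],c["camera_matrix"])
for q in ["hook","blank","line"]:
    for r in nets.regions_of("top",q)[:2]:
        m=r["region"]&(c["range_z"]>0); print(q,r["p"],r["extent"],np.median(P[m],0))
        if q!="line": np.save(q+".npy",m)
s=ctrl.state();print(s["tcp_rot"],s["time_s"])
E
```

```text
[0.4709078  0.05609167 1.29827717] [ 0.71581444 -0.69731438  0.02500347 -0.02715099] [[439.73545422   0.         289.19187356]
 [  0.         439.73545422 206.73030172]
 [  0.           0.           1.        ]]
hook 0.87 [268.4, 155.1, 383.0, 222.8] [0.64425884 0.00656475 0.04637083]
blank 0.87 [295.2, 176.5, 376.5, 219.1] [ 0.59767843 -0.06965007  0.05097707]
blank 0.33 [349.9, 231.5, 376.1, 247.8] [ 0.48241271 -0.15461894  0.01994207]
line 0.67 [295.5, 172.1, 376.0, 218.3] [ 0.5981323  -0.06945304  0.05083669]
[ 1.85786631e-01  9.82589956e-01 -5.48844100e-04 -7.48753172e-05] 0.2
```

View pics/top1.png

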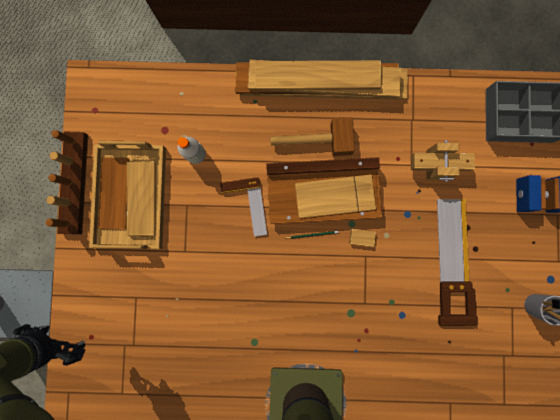

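The board spans columns 268–382. The blank is at 295–376, with its pencil line near column 357, and needs about 65 mm to the right and about 15 mm to the fence. I'll take a close look with the wrist camera.

```bash
cat >> h.py <<'E'
def quat(yaw): return (R.from_euler("z",yaw)*R.from_quat([0,1,0,0])).as_quat()
E
python3 - <<'E'
from h import *
ctrl.movep([0.56,-0.03,0.38],quat(0.05))
c=vision.capture("wrist");save(c,"w1");P=cloud(c)
np.savez("w1.npz",P=P,img=c["img"])
for q in ["hook","blank","line"]:
    for r in nets.regions_of("wrist",q)[:1]: print(q,r["p"],r["extent"]); np.save(q+"_w.npy",r["region"])
print(c["xyz"],ctrl.state()["time_s"],ctrl.state()["joint_pos"])
E
```

```text
hook 0.96 [167.9, 146.4, 378.5, 263.4]
blank 0.85 [179.8, 158.2, 324.5, 231.6]
line 0.91 [176.7, 155.8, 326.6, 231.3]
[ 0.48746648 -0.03325846  0.50548439] 2.9083 [ 0.12074074  0.46905008 -0.24455241  1.567217    0.12161668  1.12044715
  1.47038919]
```

View pics/w1.png

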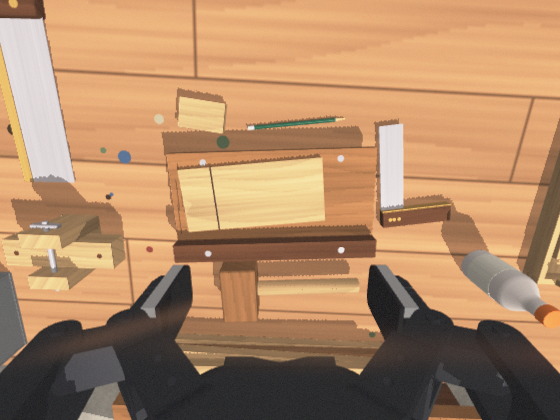

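The blank is at columns 178–325 and its line near column 213. The fence runs along rows 237–262, and the board's right end is near columns 167–178. Next I'll fit both.

```bash
cat >> h.py <<'E'
def rect(xy,long):
    # robust rectangle: returns centre, yaw of long (y) axis, dims (x,y)
    (cx,cy),(w,h),a=cv2.minAreaRect((xy*1000).astype(np.float32)); a=np.radians(a)
    if w>h: a-=np.pi/2; w,h=h,w
    a=(a+np.pi/2)%np.pi-np.pi/2
    return np.array([cx,cy])/1000,a,(w,h)
def measure(cam,pr=True):
    c=vision.capture(cam);P=cloud(c);ok=c["range_z"]>0
    hk=nets.regions_of(cam,"hook");bl=nets.regions_of(cam,"blank")
    H=hk[0]["region"];B=bl[0]["region"]
    if not H.any() or not B.any(): return None
    near=cv2.dilate((H|B).astype(np.uint8),np.ones((9,9)))>0
    # ray-plane points
    K=np.array(c["camera_matrix"]);o=np.array(c["xyz"]);v,u=np.mgrid[:420,:560]
    d=np.stack([(u-K[0,2])/K[0,0],(v-K[1,2])/K[1,1],np.ones(u.shape)],-1)
    a=np.array(c["attitude"]); d=d@(a if a.shape==(3,3) else R.from_quat(a).as_matrix()).T
    pl=lambda z:(o+d*((z-o[2])/d[...,2])[...,None])[...,:2]
    z=P[...,2]
    F=near&ok&(z>0.060)&(z<0.08)
    F=cv2.morphologyEx(F.astype(np.uint8),cv2.MORPH_OPEN,np.ones((3,3)))>0
    fr=rect(pl(0.070)[F],0)
    top=near&ok&(z>0.036)&(z<0.058); top=cv2.morphologyEx(top.astype(np.uint8),cv2.MORPH_OPEN,np.ones((3,3)))>0
    br=rect(pl(0.051)[B],0)
    psi=fr[1]; Rw=np.array([[np.cos(psi),-np.sin(psi)],[np.sin(psi),np.cos(psi)]])
    hf=fr[0]-Rw@[0.070,0]     # hook centre from the fence top (x 55..85)
    bt=pl(0.045)[top&~B]; q=(bt-hf)@Rw
    rel=(br[0]-hf)@Rw
    # line pixels: dark on the blank
    g=cv2.cvtColor(c["img"],cv2.COLOR_RGB2GRAY).astype(float)
    bg=cv2.medianBlur(g.astype(np.uint8),15).astype(float)
    Bi=cv2.erode(B.astype(np.uint8),np.ones((7,7)))>0
    L=(Bi)&(bg-g>25)
    phi=br[1];Rb=np.array([[np.cos(phi),-np.sin(phi)],[np.sin(phi),np.cos(phi)]])
    lb=(pl(0.051)[L]-br[0])@Rb; ln=(lb-0)[abs(lb[:,1]+0.06)<0.012]
    y=np.median(ln[:,1]) if len(ln) else np.nan
    lineh=(br[0]+Rb@[0,y]-hf)@Rw
    if pr:
        print(cam,"fence",fr,"\n hookc",hf,"bed x/y range",np.percentile(q,[.5,99.5],axis=0).round(4).tolist())
        print(" blank",br,"rel",rel.round(4),"rot",round(phi-psi,4),"line n",len(ln),"y in blank",y,"line in hook",lineh.round(4))
    return hf,psi,rel,phi-psi,lineh
E
python3 - <<'E'
from h import *
measure("wrist");measure("top");print(ctrl.state()["time_s"])
E
```

```text
wrist fence (array([ 0.68087872, -0.03211784]), np.float64(0.08162693603060789), (33.905906677246094, 319.0098571777344)) 
 hookc [ 0.6111118  -0.03782539] bed x/y range [[-0.083, -0.1588], [0.0619, 0.159]]
 blank (array([ 0.59890424, -0.06961721]), np.float64(0.1405794355794152), (103.55162048339844, 222.73236083984375)) rel [-0.0148 -0.0307] rot 0.059 line n 115 y in blank -0.060289463585848614 line in hook [-0.0112 -0.0909]
top fence (array([0.67458093, 0.05461103]), np.float64(0.08191340894011634), (31.26289939880371, 145.4934539794922)) 
 hookc [0.60481564 0.0488835 ] bed x/y range [[-0.0841, -0.0876], [0.0571, 0.0732]]
 blank (array([0.58742474, 0.00168707]), np.float64(-1.4274522803326268), (81.0498046875, 102.86466979980469)) rel [-0.0212 -0.0456] rot -1.5094 line n 0 y in blank nan line in hook [nan nan]
3.2083
```

```bash
cat >> h.py <<'E'
HC=np.array([0.6111,-0.0378]);PSI=0.0816
def W(x,y,z):
    c,s=np.cos(PSI),np.sin(PSI); return [HC[0]+c*x-s*y,HC[1]+s*x+c*y,z]
def inh():
    s=ctrl.state();p=np.array(s["tcp_pos"]);c,n=np.cos(PSI),np.sin(PSI)
    return (np.array([[c,n],[-n,c]])@(p[:2]-HC)).round(4),round(p[2],4),round(s["time_s"],2),np.round(s["ft_force"],1)
E
python3 - <<'E'
from h import *
fingers.close(); Q=quat(PSI)
ctrl.movep(W(-0.0148,0.125,0.11),Q)
print(ctrl.move_linear(W(-0.0148,0.125,0.055),0.03,threshold=4),inh())
zt=ctrl.state()["tcp_pos"][2]; z=zt+0.003; np.save("z.npy",z)
ctrl.move_linear(W(-0.0148,0.125,zt+0.03),0.15)
# push to fence
yc=-0.030
ctrl.move_linear(W(-0.100,yc,zt+0.04),0.2)
ctrl.move_linear(W(-0.100,yc,z),0.1); print(inh())
print(ctrl.move_linear(W(-0.052,yc,z),0.03,threshold=6),inh())
ctrl.move_linear(W(-0.085,yc,z),0.1)
ctrl.move_linear(W(-0.100,yc,z+0.04),0.15)
ctrl.movep([0.56,-0.03,0.38],Q)
measure("wrist");print(ctrl.state()["time_s"])
E
```

```text
True (array([-0.0149,  0.125 ]), np.float64(0.0622), 6.53, array([-0.6, -0.4,  5.1]))
(array([-0.0998, -0.0293]), np.float64(0.065), 8.44, array([-0.3,  0.2,  1. ]))
True (array([-0.055 , -0.0296]), np.float64(0.0645), 9.96, array([0.2, 0.4, 0.2]))
wrist fence (array([ 0.68141455, -0.03211029]), np.float64(0.08173501875897315), (32.45436477661133, 319.1685791015625)) 
 hookc [ 0.61164824 -0.03782537] bed x/y range [[-0.0833, -0.1586], [0.0605, 0.1589]]
 blank (array([ 0.62096747, -0.07018314]), np.float64(0.08099842169097071), (102.96391296386719, 222.61891174316406)) rel [ 0.0066 -0.033 ] rot -0.0007 line n 110 y in blank -0.06026816350218221 line in hook [ 0.0066 -0.0933]
12.075
```

Run:
```python
from h import *
Q=quat(PSI);z=float(np.load("z.npy"));x=0.005
ctrl.movep(W(x,0.115,z+0.03),Q)
ctrl.move_linear(W(x,0.115,z),0.08)
print(ctrl.move_linear(W(x,0.034,z),0.04,threshold=15),inh())
ctrl.move_linear(W(x,0.06,z),0.1)
ctrl.move_linear(W(x,0.06,z+0.04),0.15)
ctrl.movep([0.56,-0.06,0.38],Q)
measure("wrist");print(ctrl.state()["time_s"])
```

```text
False (array([0.005 , 0.0341]), np.float64(0.0652), 15.95, array([ 1. , -0. , -0.3]))
wrist fence (array([ 0.68127014, -0.0321389 ]), np.float64(0.0823777061090365), (32.5377311706543, 319.2427673339844)) 
 hookc [ 0.61150752 -0.03789882] bed x/y range [[-0.0835, -0.1563], [0.0606, 0.1586]]
 blank (array([ 0.6249256 , -0.12121579]), np.float64(0.08188684390824275), (103.2164306640625, 222.30108642578125)) rel [ 0.0065 -0.0841] rot -0.0005 line n 116 y in blank -0.0599271394379802 line in hook [ 0.0065 -0.1441]
18.05
```

Run:
```python
from h import *
Q=quat(PSI);z=float(np.load("z.npy"));x=0.005
ctrl.movep(W(x,0.06,z+0.03),Q)
ctrl.move_linear(W(x,0.06,z),0.08)
print(ctrl.move_linear(W(x,0.0182,z),0.03,threshold=15),inh())
ctrl.move_linear(W(x,0.05,z),0.1)
ctrl.move_linear(W(x,0.05,z+0.04),0.15)
yc=-0.10
ctrl.move_linear(W(-0.100,yc,z+0.04),0.2)
ctrl.move_linear(W(-0.100,yc,z),0.1)
print(ctrl.move_linear(W(-0.052,yc,z),0.03,threshold=6),inh())
ctrl.move_linear(W(-0.085,yc,z),0.1)
ctrl.move_linear(W(-0.100,yc,z+0.04),0.15)
ctrl.movep([0.56,-0.08,0.38],Q)
c=vision.capture("wrist");save(c,"w2",(100,120,360,300))
measure("wrist");print(ctrl.state()["time_s"])
```

```text
False (array([0.005 , 0.0182]), np.float64(0.0652), 21.27, array([ 0.6, -0.1, -0.7]))
True (array([-0.055, -0.1  ]), np.float64(0.0644), 25.32, array([-0.8,  0.2, -0.1]))
wrist fence (array([ 0.68032904, -0.0322285 ]), np.float64(0.08115861915291744), (32.54851150512695, 319.146484375)) 
 hookc [ 0.61055945 -0.03790337] bed x/y range [[-0.0821, -0.1592], [0.0624, 0.1585]]
 blank (array([ 0.62583807, -0.13680225]), np.float64(0.08048513900275012), (98.4754409790039, 219.74636840820312)) rel [ 0.0072 -0.0998] rot -0.0007 line n 125 y in blank -0.06044223715204327 line in hook [ 0.0072 -0.1603]
27.4917
```

View pics/w2.png

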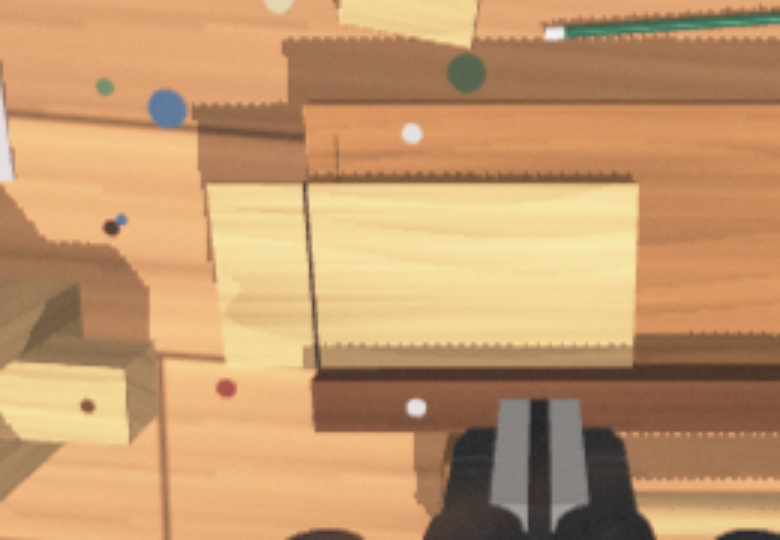

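The pencil line (crop column about 305–318) runs straight on from the board's right end. The far edge lies along the fence at crop row 368, and the other items are undisturbed. The arm is clear, so I'm handing in.

```bash
python3 -c "
from h import *
print(close_job())"
```

```text
the job is handed in; nothing more can be done
None
```

I pushed the blank flush to the fence and handed the job in; the last wrist-camera measurement put the pencil line 0.3 mm from the board's right end and the blank square to the fence within 0.001 rad, and the hand-in call returned no verdict.

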